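# Close up the desk drawers

## Task

Put the two desktop drawer units away for the night, only pushing with the fingertips and without slamming anything: first push the lid of the black card box, standing open in one drawer, right down shut while that drawer is still out, then push that drawer fully home. Push the other unit's drawer fully home as well, before or after. Do not grasp, lift or disturb anything else on the desk or on the units.

Things in the scene. Friction and masses are not known exactly. Their poses are not given: they have to be found in the camera images.
- box_unit: Desktop drawer unit of beech-effect board, fixed to the desk, 240 deep x 180 wide x 105 tall. Origin on the desk under its middle; x points from front to back (away from the robot), z up. The closed drawer's face is at x = -0.122, the back at +0.120; its top board's underside is 93 above the desk. This unit's drawer holds the black box. It and the other unit may stand on either side.
- box_drawer (a joint): How far the box unit's drawer is out, in m: 0 fully home, 0.16 at its stop. It starts 0.135 to 0.155 out. It slides with about 3 N of friction (plus 4 N per m/s) and stays where it is left.
- box_drawer_face (a point): Box unit: the middle of the outer face of its drawer front (moves with it), 53.5 above the desk; axes as the unit's (+x pushes it shut). The front is a flat panel 180 wide, 12 thick, from 4 to 103 above the desk. A steel knob, 20 diameter, sticks out 22 towards the robot from this very point; the bare face is to either side of it.
- box_lid (a joint): Lid angle in rad of the black index-card box fixed in this drawer: 0 shut (level), 1.57 upright, stop 1.9. Starts at 1.2 to 1.75. A stiff hinge (0.09 N m) holds it at any angle: push it all the way. Box 105 (along x) x 140 wide, rim 75 above the desk; the shut lid's top is 83 above the desk. Box and raised lid stand clear in front of the unit while the drawer is out as at the start.
- box_lid_hinge (a point): Middle of the lid's hinge line, at the box's rear rim (farthest from the robot), 75 above the desk; on the lid's inner side. It lies 129 behind the drawer's outer face, and moves with the drawer. The hinge line runs along the unit's y.
- box_lid_edge (a point): Middle of the lid's free edge, on its outer side (the side that faces up when shut, away from the robot when upright). The lid is a flat black panel, 105 from hinge to free edge, 140 wide, 8 thick, 0.11 kg.
- pen_unit: Desktop drawer unit of beech-effect board, fixed to the desk, 240 deep x 180 wide x 105 tall. Origin on the desk under its middle; x points from front to back (away from the robot), z up. The closed drawer's face is at x = -0.122, the back at +0.120; its top board's underside is 93 above the desk. This unit's drawer holds pens and a note pad.
- pen_drawer (a joint): How far the pen unit's drawer is out, in m: 0 fully home, 0.16 at its stop. It starts 0.05 to 0.11 out. Slides like the other.
- pen_drawer_face (a point): Pen unit: the middle of the outer face of its drawer front (moves with it), 53.5 above the desk; axes as the unit's (+x pushes it shut). The front is a flat panel 180 wide, 12 thick, from 4 to 103 above the desk. A steel knob, 20 diameter, sticks out 22 towards the robot from this very point; the bare face is to either side of it.
- plant: Bystander: small succulent in a white pot, 60 wide, about 100 tall; stands on the box unit's top, about its middle. Origin at the centre of its underside.
- tins: Bystander: two flat grey metal tins one on the other (one loose piece), 85 x 110 x 50; on the pen unit's top, about its middle. Origin at the centre of its underside.
- glue_stick: Bystander: white and grey glue stick standing upright, 29 diameter, 92 tall, on the desk between the two drawers. Origin at the centre of its underside.
- mug: Bystander: blue ceramic mug, 82 diameter, 92 tall, on the desk to the robot's left of the units. Origin at the centre of its underside.
- pen_cup: Bystander: square black pen cup, 75 x 75 x 90, pens standing out to 160, on the desk to the left of the units. Origin at the centre of its underside.
- stapler: Bystander: black and grey stapler, 130 x 36 x 53, on the desk to the right of the units. Origin at the centre of its underside.
- tape_dispenser: Bystander: black tape dispenser with a clear roll, 150 x 55 x 94, on the desk to the right of the units. Origin at the centre of its underside.

How it is judged:
On the way, in this order (a step that is already met when the one before it is completed fails the run):
1. the black box's lid is fully shut (below 0.06 rad) while its drawer is still out by more than 0.11 m (value of joint box_lid below 0.06 rad and value of joint box_drawer above 0.11 m), for 0.2 s.
2. the box drawer is fully home with the lid shut (value of joint box_lid below 0.06 rad and value of joint box_drawer below 0.004 m), for 0.2 s.
At the end, for the whole second after the job is handed in: The box's lid is shut (below 0.06 rad, 6 mm at its edge), both drawers are home within 4 mm and at rest (all of step 2 and value of joint pen_drawer below 0.004 m and velocity of joint box_drawer between -0.02 and 0.02 m/s and velocity of joint pen_drawer between -0.02 and 0.02 m/s); the robot touches nothing.
It fails at once if the box drawer is pushed in (below 0.11 m) with the lid still up (above 0.25 rad) (value of joint box_drawer below 0.11 m and value of joint box_lid above 0.25 rad).
It fails at once if a drawer (faster than 0.5 m/s inwards) or the lid (faster than 7 rad/s) is slammed (velocity of joint any of box_drawer, pen_drawer below -0.5 m/s or velocity of joint box_lid below -7 rad/s).
It fails at once if a bystander is moved, lifted or carried (more than 15 mm) (distance of any of plant, tins, glue_stick, mug, pen_cup, stapler, tape_dispenser from where it was at the start of the episode above 0.015 m).
It fails at once if the fingers pinch or press on a bystander (more than 15 N) (contact force between the fingers and plant above 15 N or contact force between the fingers and tins above 15 N or contact force between the fingers and glue_stick above 15 N or contact force between the fingers and mug above 15 N or contact force between the fingers and pen_cup above 15 N or contact force between the fingers and stapler above 15 N or contact force between the fingers and tape_dispenser above 15 N).
It fails at once if a bystander is tipped (more than 0.3 rad) (angle between any of plant, tins, glue_stick, mug, pen_cup, stapler, tape_dispenser's own z axis and vertical above 0.3 rad).
It also fails if it takes over 64 s, if anything falls off the work surface, if the arm or the gripper's body presses on something with over 40 N, if the wrist force passes 120 N, or if a joint passes its speed limit or range.

## Robot

A 7-joint arm with a two-finger parallel gripper is mounted at the origin on the work surface. World frame = base frame: x ahead of the robot, y to its left, z up, the work surface at z = 0. Lengths are in m, angles in rad, forces in N, time in s.
With the tool pointing down it reaches from about 0.35 to 0.9 m from the base axis. Payload 19.9 kg.
Tool frame: the origin (TCP) lies at the very end of the fingers, on their centre line; the grasp point (between the pads) lies 19 mm behind it; z points along the fingers, y is the line along which they close (so a half turn about z gives the same grasp; the last joint's range is limited). The gripper opens to 85 mm and grips with 20 to 120 N. Pads are 22 mm wide; open, the fingers measure 114 mm over their backs; the gripper's body (76 mm by 85 mm) begins 54 mm behind the grasp point. The pads swing forward as they close: fully open they stand 13 mm farther back than shut.
Start: joints at [1.083, 0.417, -0.01, 1.614, 0.005, 1.111, -0.053], TCP at [0.269, -0.564, 0.231] pointing down, gripper open.
Joint ranges: [-2.81, 2.81], [-0.39, 2.02], [-1.27, 1.25], [0.06, 2.57], [-1.19, 4.33], [0.19, 2], [-2.82, 2.82]. Speed limits (rad/s): [1.89, 1.89, 2.39, 2.39, 3.01, 3.01, 3.01].

## Interface

Orientations are given as [roll, pitch, yaw] about the fixed x, y, z axes, in that order (R = Rz(yaw) Ry(pitch) Rx(roll)).
In Python, from plant import read_state, viewer, robot gives the robot as it stands. The module is installed in compiled form; this text tells all that it offers.
- The arm moves only by the tool move_arm, never from a script. Its argument "targets" is one flat list of numbers, 7 for each row, row after row: the shift along the tool's x, y, z in m, then the turn, a rotation vector about the tool's x, y, z in degrees, then the closure, from 0 (fully open) to 1 (shut). In form: [tx, ty, tz, wx, wy, wz, hand, tx, ty, tz, wx, wy, wz, hand, ...]. A call has 1 to 20 rows; each row shifts and turns the commanded pose from where the row before left it, along the tool's axes as they then stand; what a row does not reach is not made up. A row lasts 1/8 s, in which the tool goes at most 62.5 mm and 10.7 degrees, less where a joint would pass 70% of its speed; a pose out of reach is approached as far as the arm can. A call with a gripper value outside its range is refused whole. The fingers move at their own pace and stop on an object; "force" is the grip in N (left out, the last holds). Time passes only in rows, so rows that do not move let the fingers close. It gives the time, the measured TCP pose, the force, the opening and the grip force at its end, in the units of the state.
- read_state(): the state, without advancing time (a new reading comes with each control period).
- viewer.read_camera(name): name is "scene" or "top" or "wrist"; returns a dict with "pixels" (480x640x3 uint8, red, green, blue), "mtx" (3x3 intrinsics, pixels), "xyz" and "rotation" of the camera in the world; the wrist camera has in their place "tool_from_camera" (4x4, takes a point from camera to tool coordinates, whose origin is the TCP and whose axes are the flange's). Camera axes: x right, y down, z forward; pixel columns grow to the right and rows downward; lengths in m; the calibration is good to about 2 mm. A picture is of the moment at which its call begins: read the wrist's pose just before it. There is no depth.
- robot.finish_job(): hands the job in; it is judged then, once.
Trained networks look in a picture, given as the dict that the camera call returned (one of the last four; its "shot" number tells which), for a name from the list of things; names that differ only in an ending like _2 or _b are one class to them, and where a whole thing is asked for, a point or a joint stands for the part that bears it (a point fixed in the world has none). Each returns a list of dicts, best first, with "score" (0 to 1); they miss things now and then, are a little off and sometimes report something else, mostly with a low value. They report only what shows in the picture. A call takes as long as a camera call.
- viewer.silhouettes(query, picture): "mask" (480x640 bool, what is visible of it) and "point" ([column, row] in pixels, amid what is visible of it).
- viewer.landmark_of(query, picture): "point" ([column, row] in pixels: a listed point, or the origin of a listed thing).
The state is a dict: "time": time; "qpos": joint angles; "qd": joint speeds; "joint_efforts": joint torques, N m; "tcp_pos": TCP position; "eef_rot": TCP orientation; "force": force on the tool from outside, world axes, zero at the start; "moment": the same for the moment, N m; "finger_gap": finger opening in m; "grip_force": force on a finger pad.
Only numpy, scipy, OpenCV 4.12 (cv2) and the standard library are available. Lean on these libraries where they do the work, as an engineer would, in place of code of your own. Each camera call takes 0.05 s, during which the arm holds its last target. There are 200 camera calls.

## Working session

There is one attempt and no reset: what is moved stays moved. The work goes in short steps, Python scripts to look and compute and a tool call to move; the robot and the scene stay as the last step left them, time stands still between calls to the robot, and variables do not carry over. Pictures are saved under pics/ and viewed, at most 10 in all, crops included, and the job is handed in when it is done.

Besides the shell and the picture viewer there is one more tool, called after "Emit:" as a command line: name --argument value ..., lists and objects as JSON in quotes. move_arm: Moves the arm, as the interface text tells. Its arguments: {"type":"object","properties":{"targets":{"type":"array","items":{"type":"number"}},"force":{"type":"number"}},"required":["targets"]}

```bash
mkdir -p pics
cat > h.py <<'E'
import numpy as np, cv2, json
from scipy.spatial.transform import Rotation as R
from plant import read_state, viewer, robot
def ray(p,uv):
    K=np.array(p["mtx"]);d=np.linalg.solve(K,[uv[0],uv[1],1.]);Rm=np.array(p["rotation"])
    if Rm.shape!=(3,3): Rm=R.from_euler('xyz',Rm).as_matrix()
    d=Rm@d; return np.array(p["xyz"]),d/np.linalg.norm(d)
def atz(p,uv,z):
    o,d=ray(p,uv);return o+d*(z-o[2])/d[2]
def tri(rs):
    A=sum(np.eye(3)-np.outer(d,d) for o,d in rs);b=sum((np.eye(3)-np.outer(d,d))@o for o,d in rs);return np.linalg.solve(A,b)
def save(p,n): cv2.imwrite("pics/"+n,cv2.cvtColor(p["pixels"],cv2.COLOR_RGB2BGR))
E
python3 - <<'E'
from h import *
np.set_printoptions(precision=3,suppress=True)
P={n:viewer.read_camera(n) for n in("scene","top")}
for n in P: save(P[n],n+"1.png")
print(P["scene"]["xyz"],P["top"]["xyz"],np.array(P["top"]["rotation"]))
for q in ["box_unit","pen_unit","box_drawer_face","pen_drawer_face","box_lid_hinge","box_lid_edge","plant","tins","glue_stick","mug","pen_cup","stapler","tape_dispenser"]:
    rs=[]
    for n in P:
        l=viewer.landmark_of(q,P[n])
        if l: rs.append(ray(P[n],l[0]["point"])); print(q,n,np.array(l[0]["point"]),round(l[0]["score"],2))
    if len(rs)==2: print("   ",tri(rs))
print(read_state())
E
```

```text
[1.361 0.638 0.715] [0.289 0.013 1.513] [-2.925 -0.005 -1.571]
box_unit scene [353.8 325.4] 0.66
box_unit top [254. 203.] 0.78
    [ 0.72   0.195 -0.007]
pen_unit scene [239.4 268.6] 0.74
pen_unit top [384.2 190.5] 0.76
    [ 0.754 -0.156 -0.003]
box_drawer_face scene [413.2 251.8] 0.62
box_drawer_face top [255.8 294.7] 0.66
    [0.462 0.179 0.054]
pen_drawer_face scene [288.7 226.5] 0.9
pen_drawer_face top [397.1 251. ] 0.82
    [ 0.57  -0.172  0.038]
box_lid_hinge scene [249.2 191.4] 0.28
box_lid_hinge top [249.9 242.8] 0.58
    [0.675 0.066 0.262]
box_lid_edge scene [397. 232.] 0.91
box_lid_edge top [244.6 239.4] 0.57
    [0.579 0.194 0.173]
plant scene [346.7 295.2] 0.9
plant top [258.3 174. ] 0.63
    [0.759 0.184 0.1  ]
tins scene [232.7 244.3] 0.87
tins top [382.6 164.7] 0.86
    [ 0.787 -0.138  0.098]
glue_stick scene [331.3 259.6] 0.78
glue_stick top [325.1 253.6] 0.74
    [0.576 0.005 0.008]
mug scene [514.2 325.3] 0.86
mug top [153.3 284.4] 0.96
    [0.493 0.458 0.001]
pen_cup scene [475.  362.8] 0.73
pen_cup top [164.5 227.4] 0.73
    [ 0.648  0.44  -0.006]
stapler scene [254.  194.6] 0.91
stapler top [502.6 303.7] 0.58
    [ 0.442 -0.455 -0.009]
tape_dispenser scene [198.7 214.7] 0.64
tape_dispenser top [496.6 225.7] 0.96
    [ 0.656 -0.456  0.   ]
{'time': 1.4, 'qpos': array([ 1.083,  0.417, -0.01 ,  1.614,  0.005,  1.111, -0.053]), 'qd': array([ 0.   , -0.001, -0.001,  0.001, -0.   , -0.   ,  0.001]), 'joint_efforts': array([  0.001, -86.422,   0.678, -43.52 ,   0.019,   0.002,  -0.   ]), 'tcp_pos': array([ 0.269, -0.564,  0.231]), 'eef_rot': array([-3.141,  0.   ,  0.446]), 'force': array([-0.016,  0.182, -0.593]), 'moment': array([-0.012, -0.018,  0.02 ]), 'grip_force': 0.0, 'finger_gap': 0.08525198987700433}
```

View pics/scene1.png

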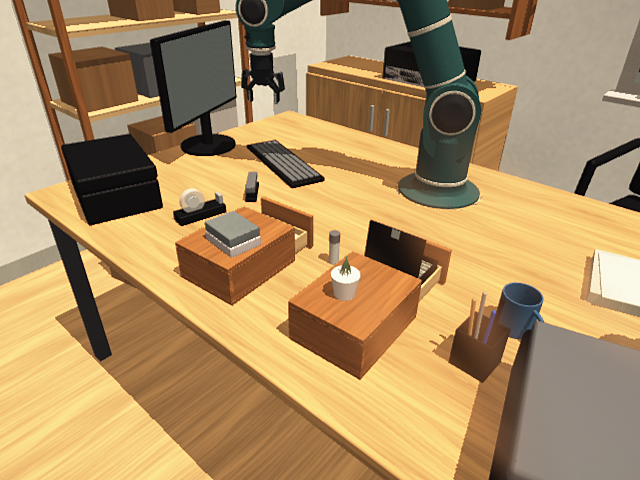

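View pics/top1.png

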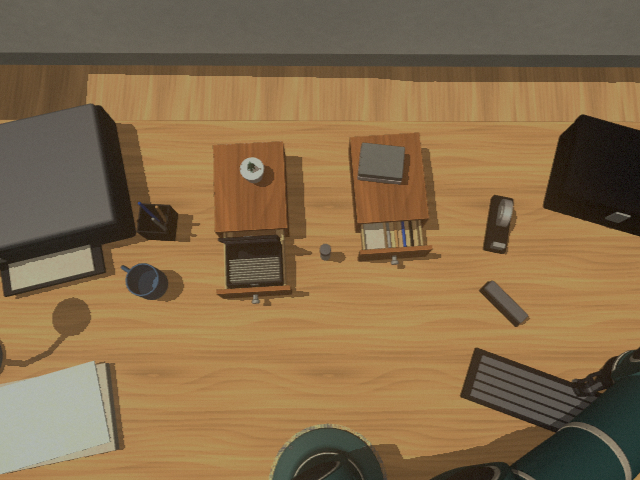

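The scene view shows the box unit at about (350,310) with the lid upright (395,248), and the pen unit at (240,250). In the top view the box drawer front is at row 292, columns 217–291, and the pen drawer front is at row 253, columns 358–431. The glue stick is at (325,252). I'll zoom in to get the yaw.

Run:
```python
from h import *
np.set_printoptions(precision=3,suppress=True)
im=cv2.imread("pics/top1.png")[125:315,200:440]
cv2.imwrite("pics/crop1.png",cv2.resize(im,None,fx=3.3,fy=3,interpolation=cv2.INTER_CUBIC))
p=viewer.read_camera("top")
for a,b in [((217,293),(291,289)),((358,257.5),(431.5,249.5))]:
    A,B=atz(p,a,.103),atz(p,b,.103);d=A-B
    print(A,B,np.linalg.norm(d),np.degrees(np.arctan2(-d[0],d[1])))
for q in ["box_unit","pen_unit"]:
    m=viewer.silhouettes(q,p)[0]["mask"].astype(np.uint8)
    c=max(cv2.findContours(m,0,2)[0],key=cv2.contourArea)
    W=np.array([atz(p,x[0],.105)[:2] for x in c],np.float32)
    print(q,cv2.minAreaRect(W))
```

```text
[0.459 0.27  0.103] [0.469 0.09  0.103] 0.17998355430402702 3.1430183247575094
[ 0.547 -0.074  0.103] [ 0.567 -0.256  0.103] 0.18339294565723388 6.3493876888554786
box_unit ((0.6417743563652039, 0.19273406267166138), (0.4155890941619873, 0.18812640011310577), 2.8431873321533203)
pen_unit ((0.7002843022346497, -0.15374377369880676), (0.34016966819763184, 0.1883845180273056), 4.307620525360107)
```

View pics/crop1.png

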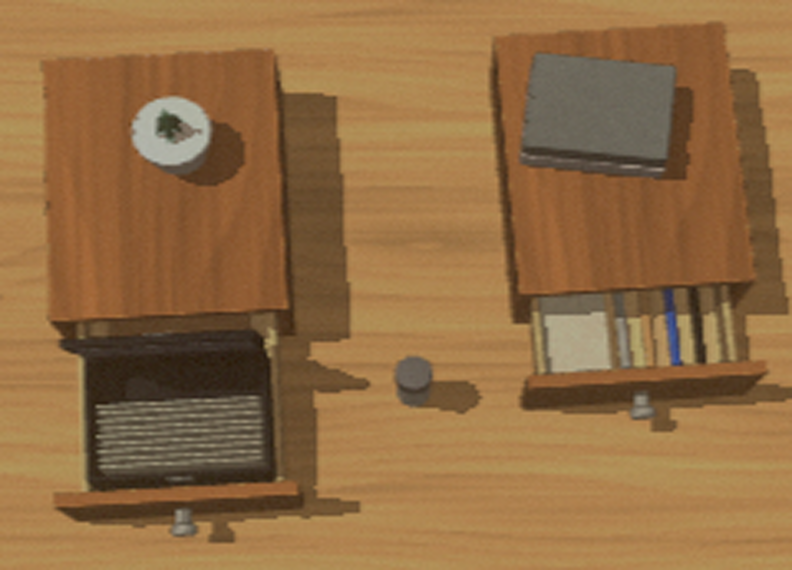

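The crop shows the lid near upright just ahead of the box unit's front edge, with a free strip of the top board between the lid and the pot. Box unit yaw is about 3° and pen unit yaw about 5.5°. I'll shut the gripper, rise, and go above the spot behind the lid.

Emit:
move_arm --targets '[0, 0, -0.025, 0, 0, 7.5, 1, 0, 0, -0.025, 0, 0, 7.5, 1, 0, 0, -0.025, 0, 0, 7.5, 1, 0.025, -0.043, 0, 0, 0, 0, 1, 0.025, -0.043, 0, 0, 0, 0, 1, 0.025, -0.043, 0, 0, 0, 0, 1, 0.025, -0.043, 0, 0, 0, 0, 1, 0.025, -0.043, 0, 0, 0, 0, 1, 0.025, -0.043, 0, 0, 0, 0, 1, 0.025, -0.043, 0, 0, 0, 0, 1, 0.025, -0.043, 0, 0, 0, 0, 1, 0.025, -0.043, 0, 0, 0, 0, 1, 0.025, -0.043, 0, 0, 0, 0, 1, 0.025, -0.043, 0, 0, 0, 0, 1, 0.025, -0.043, 0, 0, 0, 0, 1, 0.025, -0.043, 0, 0, 0, 0, 1, 0.025, -0.043, 0, 0, 0, 0, 1, 0.025, -0.043, 0, 0, 0, 0, 1, 0.025, -0.043, 0, 0, 0, 0, 1, 0.025, -0.043, 0, 0, 0, 0, 1]'

```text
time: 4.05
tcp_pos: [0.6558, 0.1899, 0.3063]
eef_rot: [3.141, -0.0, 0.053]
force: [0.3, -0.3, 0.6]
finger_gap: 0.0002
grip_force: 0.0
```

```bash
cat >> h.py <<'E'
def wrist():
    s=read_state();p=viewer.read_camera("wrist")
    T=np.eye(4);T[:3,:3]=R.from_euler('xyz',s["eef_rot"]).as_matrix();T[:3,3]=s["tcp_pos"]
    M=T@np.array(p["tool_from_camera"]);p["xyz"]=M[:3,3];p["rotation"]=M[:3,:3];return p
E
python3 - <<'E'
from h import *
np.set_printoptions(precision=3,suppress=True)
P=[wrist(),viewer.read_camera("scene"),viewer.read_camera("top")]
save(P[0],"w1.png");print(P[0]["xyz"])
for q in ["box_lid_edge","plant","box_lid_hinge"]:
    for p in P:
        l=viewer.landmark_of(q,p)
        if l: print(q,l[0]["point"],l[0]["score"],"z.18",atz(p,l[0]["point"],.178))
E
```

```text
[0.734 0.195 0.449]
box_lid_edge [396.1, 229.0] 0.65 z.18 [0.579 0.186 0.178]
box_lid_edge [153.9, 283.0] 0.69 z.18 [0.473 0.403 0.178]
plant [328.8, 76.9] 0.58 z.18 [0.753 0.19  0.178]
plant [347.6, 295.1] 0.68 z.18 [0.831 0.249 0.178]
plant [499.5, 297.2] 0.16 z.18 [ 0.441 -0.394  0.178]
box_lid_hinge [315.3, 271.3] 0.94 z.18 [0.627 0.192 0.178]
box_lid_hinge [390.5, 271.1] 0.88 z.18 [0.719 0.265 0.178]
```

View pics/w1.png

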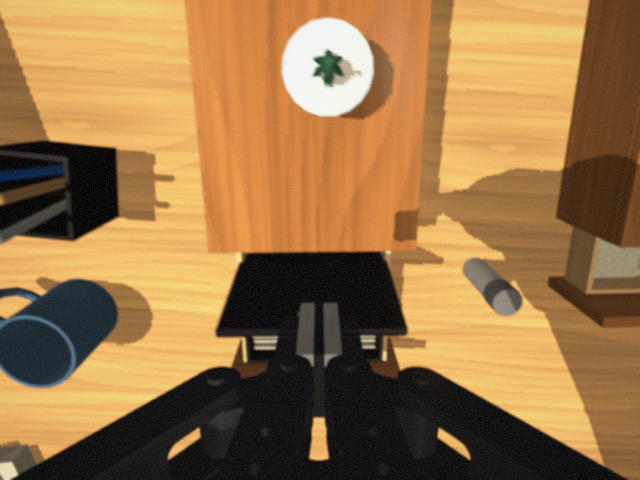

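The wrist view shows the lid's outer side from hinge row 255 down to free edge row 332, with the fingertips hanging at (320,305) and the pot at (328,68). I'll descend behind the lid and approach.

Emit:
move_arm --targets '[0, 0, 0.042, 0, 0, 0, 1, 0, 0, 0.042, 0, 0, 0, 1, 0, 0, 0.042, 0, 0, 0, 1, 0, 0, 0.04, 0, 0, 0, 1, -0.015, 0, 0, 0, 0, 0, 1, -0.015, 0, 0, 0, 0, 0, 1, -0.01, 0, 0, 0, 0, 0, 1, -0.01, 0, 0, 0, 0, 0, 1, 0, 0, 0, 0, 0, 0, 1]'

```text
time: 5.78
tcp_pos: [0.6049, 0.186, 0.1406]
eef_rot: [3.142, -0.0, 0.053]
force: [-0.2, 0.5, 0.2]
finger_gap: -0.0002
grip_force: 0.0
```

Emit:
move_arm --targets '[-0.005, 0, 0.002, 0, 0, 0, 1, -0.005, 0, 0.002, 0, 0, 0, 1, -0.008, 0, 0.002, 0, 0, 0, 1, -0.008, 0, 0.002, 0, 0, 0, 1, -0.007, 0, 0.004, 0, 0, 0, 1, -0.007, 0, 0.004, 0, 0, 0, 1, -0.006, 0, 0.006, 0, 0, 0, 1, -0.006, 0, 0.006, 0, 0, 0, 1, -0.003, 0, 0.005, 0, 0, 0, 1, -0.003, 0, 0.005, 0, 0, 0, 1, -0.002, 0, 0.005, 0, 0, 0, 1, -0.002, 0, 0.005, 0, 0, 0, 1, -0.001, 0, 0.004, 0, 0, 0, 1, 0, 0, 0.004, 0, 0, 0, 1, 0, 0, 0, 0, 0, 0, 1]'

```text
time: 7.65
tcp_pos: [0.5421, 0.1826, 0.0839]
eef_rot: [3.142, 0.001, 0.053]
force: [-0.2, 0.0, -0.4]
finger_gap: 0.0
grip_force: 0.0
```

Emit:
move_arm --targets '[0, 0, 0.002, 0, 0, 0, 1, 0, 0, 0.002, 0, 0, 0, 1, 0, 0, 0, 0, 0, 0, 1]'

```text
time: 8.02
tcp_pos: [0.5445, 0.1829, 0.0827]
eef_rot: [-3.141, -0.005, 0.053]
force: [-0.1, -3.7, 29.7]
finger_gap: 0.0001
grip_force: 14.8
```

Run:
```python
from h import *
p=wrist();save(p,"w2.png");t=viewer.read_camera("scene")
im=t["pixels"][180:330,280:480];cv2.imwrite("pics/s2.png",cv2.cvtColor(cv2.resize(im,None,fx=4,fy=4),cv2.COLOR_RGB2BGR))
```

```text
(no output)
```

View pics/s2.png

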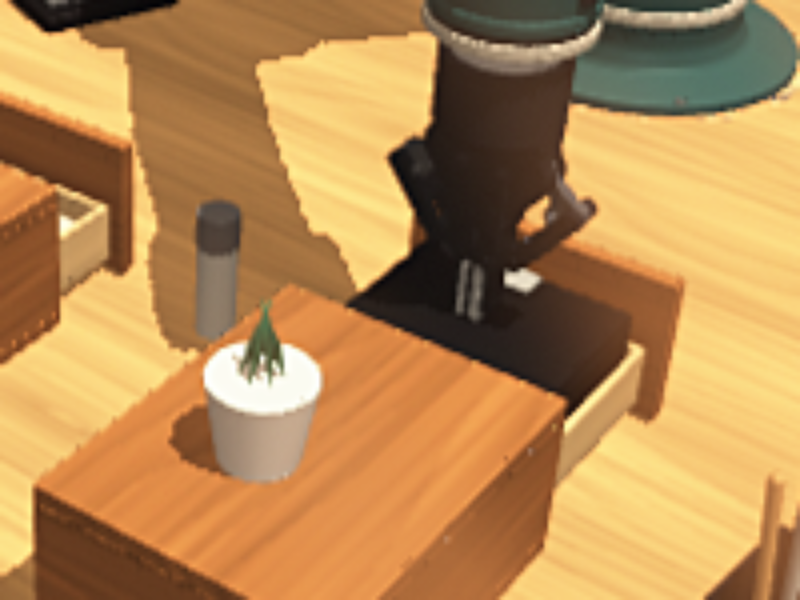

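View pics/w2.png

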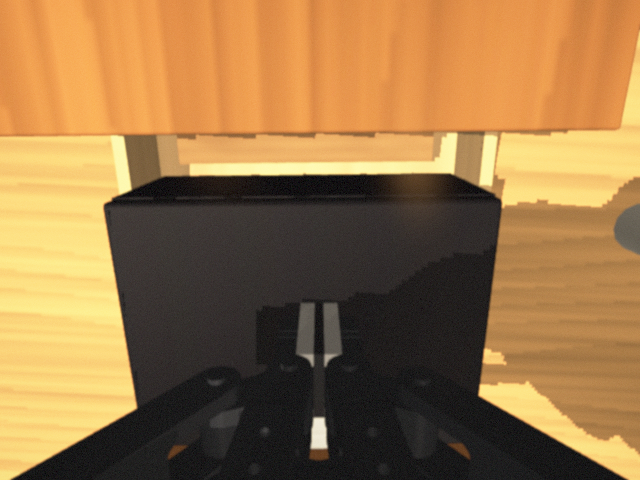

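Both views show the lid lying flat, level all round, with 30 N pressing at z = 0.083. Next I lift and go in front of the drawer's left half.

Emit:
move_arm --targets '[0, 0, -0.01, 0, 0, 0, 1, 0, 0, -0.04, 0, 0, 0, 1, 0, 0, -0.04, 0, 0, 0, 1, -0.035, -0.012, 0, 0, 0, 0, 1, -0.036, -0.012, 0, 0, 0, 0, 1, -0.036, -0.012, 0, 0, 0, 0, 1, -0.036, -0.011, 0, 0, 0, 0, 1, 0, 0, 0.03, 0, 0, 0, 1, 0, 0, 0.04, 0, 0, 0, 1, 0, 0, 0.04, 0, 0, 0, 1, 0, 0, 0, 0, 0, 0, 1]'

```text
time: 9.5
tcp_pos: [0.3955, 0.2214, 0.0587]
eef_rot: [3.14, 0.004, 0.054]
force: [0.1, 0.8, 0.8]
finger_gap: 0.0001
grip_force: 0.0
```

Run:
```python
from h import *
np.set_printoptions(precision=3,suppress=True)
p=wrist();save(p,"w3.png")
t=viewer.read_camera("top")
for c in (p,t):
  for q,z in [("box_drawer_face",.0535),("box_lid_edge",.083),("box_lid_hinge",.075),("box_unit",0)]:
    l=viewer.landmark_of(q,c)
    if l: print(q,np.array(l[0]["point"]),l[0]["score"],atz(c,l[0]["point"],z))
```

```text
box_drawer_face [478.6  62.5] 0.19 [0.491 0.176 0.053]
box_lid_edge [478.1  64.9] 0.96 [0.487 0.186 0.083]
box_drawer_face [254.7 293.2] 0.78 [0.465 0.184 0.054]
box_lid_edge [248.2 279.8] 0.61 [0.494 0.198 0.083]
box_lid_hinge [249.7 246.2] 0.68 [0.581 0.197 0.075]
box_unit [252.8 199.8] 0.9 [0.724 0.202 0.   ]
```

View pics/w3.png

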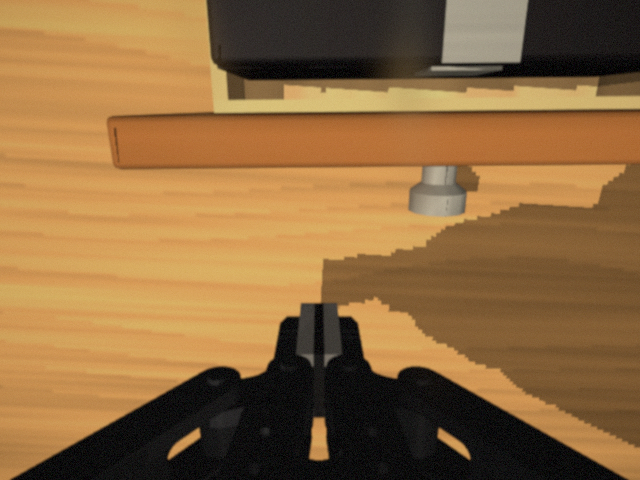

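The wrist view shows the drawer front at row 165 and the knob at columns 408–466. The fingers, at column 320, are clear of the knob and facing bare panel. I'll push gently.

Emit:
move_arm --targets '[0.02, 0, 0, 0, 0, 0, 1, 0.015, 0, 0, 0, 0, 0, 1, 0.012, 0, 0, 0, 0, 0, 1, 0.015, 0, 0, 0, 0, 0, 1, 0.015, 0, 0, 0, 0, 0, 1, 0.015, 0, 0, 0, 0, 0, 1, 0.015, 0, 0, 0, 0, 0, 1, 0.015, 0, 0, 0, 0, 0, 1, 0.015, 0, 0, 0, 0, 0, 1, 0.015, 0, 0, 0, 0, 0, 1, 0.015, 0, 0, 0, 0, 0, 1, 0.01, 0, 0, 0, 0, 0, 1, 0.005, 0, 0, 0, 0, 0, 1, 0, 0, 0, 0, 0, 0, 1]'

```text
time: 11.75
tcp_pos: [0.579, 0.2316, 0.0603]
eef_rot: [-3.141, -0.0, 0.053]
force: [-0.6, -0.0, 0.3]
finger_gap: -0.0
grip_force: 0.0
```

Emit:
move_arm --targets '[0.004, 0, 0, 0, 0, 0, 1, 0.003, 0, 0, 0, 0, 0, 1, 0.003, 0, 0, 0, 0, 0, 1]'

```text
time: 12.12
tcp_pos: [0.5881, 0.2323, 0.0602]
eef_rot: [3.141, 0.001, 0.053]
force: [-19.0, -2.9, 8.3]
finger_gap: -0.0001
grip_force: 0.0
```

Emit:
move_arm --targets '[0.002, 0, 0, 0, 0, 0, 1, 0, 0, 0, 0, 0, 0, 1]'

```text
time: 12.38
tcp_pos: [0.588, 0.2326, 0.0595]
eef_rot: [3.141, 0.005, 0.054]
force: [-20.4, -1.1, 4.5]
finger_gap: 0.0001
grip_force: 0.0
```

The box drawer is against its stop: TCP stationary at 20 N. I'll back off and go to the pen drawer's right half.

Emit:
move_arm --targets '[-0.01, 0, 0, 0, 0, 0, 1, -0.03, 0, 0, 0, 0, 0, 1, -0.033, 0, -0.01, 0, 0, 0, 1, 0, 0, -0.04, 0, 0, 0, 1, 0, 0, -0.04, 0, 0, 0, 1, -0.004, 0.044, 0, 0, 0, 0, 1, -0.004, 0.045, 0, 0, 0, 0, 1, -0.004, 0.044, 0, 0, 0, 0, 1, -0.004, 0.045, 0, 0, 0, 0, 1, -0.004, 0.044, 0, 0, 0, 0, 1, -0.004, 0.045, 0, 0, 0, 0, 1, -0.004, 0.044, 0, 0, 0, 0, 1, -0.004, 0.045, 0, 0, 0, 0, 1, -0.004, 0.044, 0, 0, 0, 0, 1, -0.004, 0.045, 0, 0, 0, 0, 1, 0, 0, 0.03, 0, 0, -2.3, 1, 0, 0, 0.03, 0, 0, 0, 1, 0, 0, 0.03, 0, 0, 0, 1, 0, 0, 0, 0, 0, 0, 1]'

```text
time: 14.75
tcp_pos: [0.5005, -0.2178, 0.059]
eef_rot: [-3.14, 0.002, 0.093]
force: [-0.2, -0.0, -0.2]
finger_gap: 0.0
grip_force: 0.0
```

Run:
```python
from h import *
np.set_printoptions(precision=3,suppress=True)
p=wrist();save(p,"w4.png");t=viewer.read_camera("top");s=viewer.read_camera("scene")
im=t["pixels"][120:320,190:450];cv2.imwrite("pics/t4.png",cv2.cvtColor(cv2.resize(im,None,fx=3,fy=3),cv2.COLOR_RGB2BGR))
for q in ["pen_drawer_face","box_drawer_face","plant","glue_stick"]:
  r=[ray(c,viewer.landmark_of(q,c)[0]["point"]) for c in (s,t) if viewer.landmark_of(q,c)]
  print(q,len(r), tri(r) if len(r)>1 else "")
```

```text
pen_drawer_face 2 [ 0.573 -0.168  0.05 ]
box_drawer_face 1 
plant 2 [0.759 0.193 0.104]
glue_stick 2 [ 0.571 -0.004  0.002]
```

View pics/w4.png

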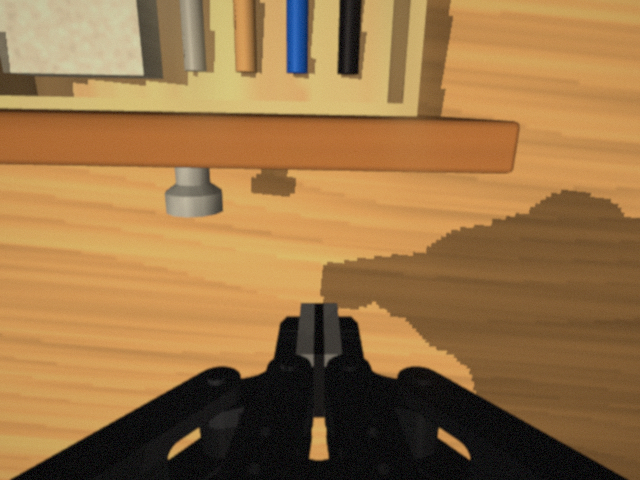

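View pics/t4.png

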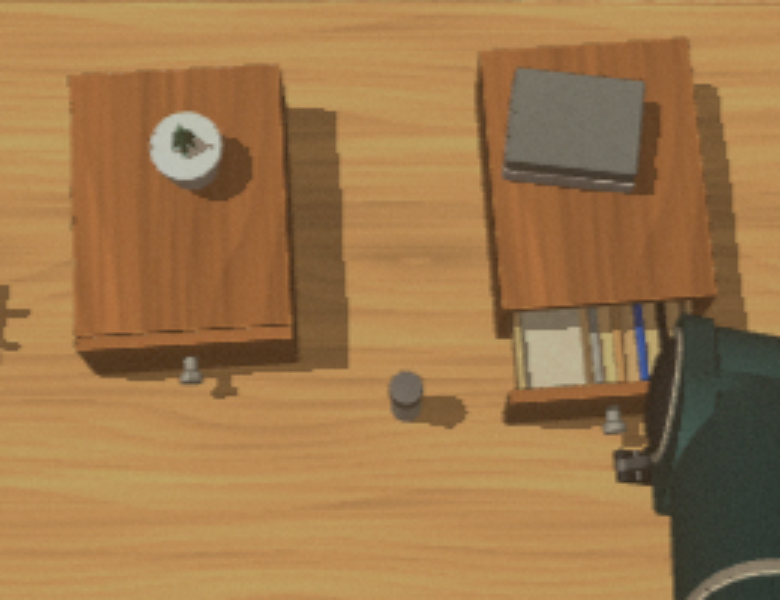

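The top view shows the box drawer flush with its unit. The wrist view shows bare panel ahead of the fingers, with the knob off at columns 166–222. I'll push the pen drawer.

Emit:
move_arm --targets '[0.02, 0, 0, 0, 0, 0, 1, 0.012, 0, 0, 0, 0, 0, 1, 0.012, 0, 0, 0, 0, 0, 1, 0.012, 0, 0, 0, 0, 0, 1, 0.012, 0, 0, 0, 0, 0, 1, 0.012, 0, 0, 0, 0, 0, 1, 0.012, 0, 0, 0, 0, 0, 1, 0.01, 0, 0, 0, 0, 0, 1, 0.005, 0, 0, 0, 0, 0, 1, 0, 0, 0, 0, 0, 0, 1]'

```text
time: 16.9
tcp_pos: [0.6085, -0.2078, 0.0603]
eef_rot: [-3.141, -0.001, 0.094]
force: [-0.7, 0.4, -0.8]
finger_gap: 0.0001
grip_force: 0.0
```

Emit:
move_arm --targets '[0.004, 0, 0, 0, 0, 0, 1, 0.004, 0, 0, 0, 0, 0, 1, 0, 0, 0, 0, 0, 0, 1]'

```text
time: 17.27
tcp_pos: [0.6163, -0.2073, 0.0603]
eef_rot: [-3.142, -0.0, 0.093]
force: [-0.4, 0.9, 0.5]
finger_gap: 0.0002
grip_force: 0.0
```

Emit:
move_arm --targets '[0.004, 0, 0, 0, 0, 0, 1, 0.003, 0, 0, 0, 0, 0, 1, 0, 0, 0, 0, 0, 0, 1]'

```text
time: 17.65
tcp_pos: [0.6179, -0.2079, 0.0579]
eef_rot: [-3.14, 0.011, 0.091]
force: [-26.7, -1.5, -6.5]
finger_gap: -0.0005
grip_force: 0.0
```

Firm stop at 27 N. I'll back off and rise.

Emit:
move_arm --targets '[-0.008, 0, 0, 0, 0, 0, 1, -0.03, 0, 0, 0, 0, 0, 1, -0.04, 0, 0, 0, 0, 0, 1, -0.05, 0, 0, 0, 0, 0, 1, -0.03, 0, -0.05, 0, 0, 0, 1, -0.03, 0, -0.06, 0, 0, 0, 1, -0.03, 0, -0.06, 0, 0, 0, 1, 0, 0.03, 0, 0, 0, 0, 1, 0, 0, 0, 0, 0, 0, 1]'

```text
time: 18.77
tcp_pos: [0.4129, -0.2585, 0.2232]
eef_rot: [3.139, -0.002, 0.091]
force: [0.3, 0.9, -0.4]
finger_gap: -0.0001
grip_force: 0.0
```

Run:
```python
from h import *
t=viewer.read_camera("top")
im=t["pixels"][120:320,190:450];cv2.imwrite("pics/t5.png",cv2.cvtColor(cv2.resize(im,None,fx=3,fy=3),cv2.COLOR_RGB2BGR))
```

```text
(no output)
```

View pics/t5.png

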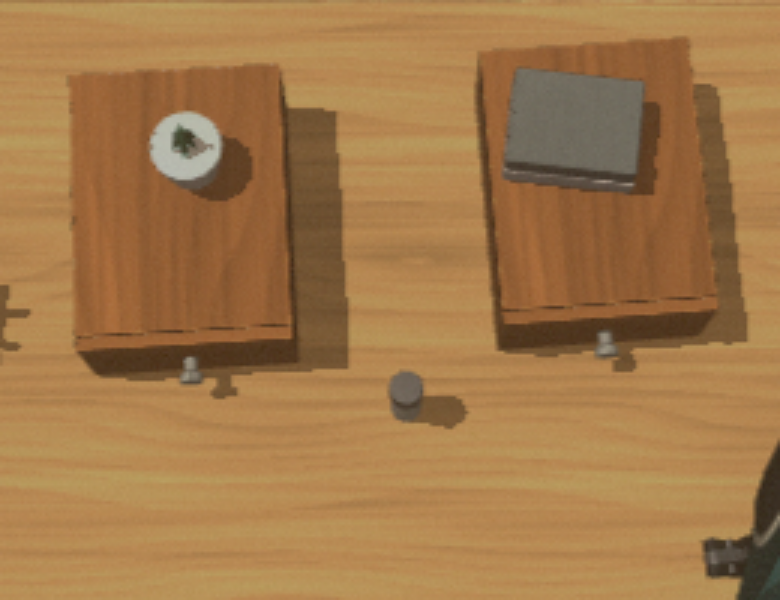

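Both drawers are flush (front seams at crop rows 335 and 308), the plant, tins and glue stick are where they were, and the gripper is clear at (725,557).

```bash
python3 -c "
from plant import robot
print(robot.finish_job())"
```

```text
the job is handed in; nothing more can be done
None
```

I pushed the card box lid shut with its drawer still out, then pushed both drawers home against their stops, and handed the job in at about 19 s; the hand-in gave no verdict. The last top view shows both drawer fronts flush, and the plant, tins and glue stick where they started.

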